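# Press a relay module into the contact test station and hold it

## Robot

A 6-joint arm with a two-finger parallel gripper is mounted at the origin on a cart in front of the work surface, level with it; the furniture and walls round the work are solid. World frame = base frame: x ahead of the robot, y to its left, z up, the work surface at z = 0. Lengths are in m, angles in rad, forces in N, time in s.
With the tool pointing down it reaches from about 0.4 to 0.825 m from the base axis. Payload 7 kg.
Tool frame: the origin (TCP) lies midway between the tips of the shut fingers; the grasp point (between the pads) lies hold_point_z behind it (hold_point_z is the distance from the TCP to the grasp point, in m); z points along the fingers, y is the line along which they close (so a half turn about z gives the same grasp; the last joint's range is limited). The gripper opens to 88 mm and grips with 3 to 60 N. Pads are 19 mm wide; open, the fingers measure 130 mm over their backs; the gripper's body (78 mm by 193 mm) begins 47 mm behind the grasp point.
Start: joints at [-1.004, 0.359, 0.012, 0, -1.224, -0.288], TCP at [0.186, -0.649, 0.227] pointing down, gripper open.
Joint ranges: [-3.07, 3.07], [-1.43, 2.12], [-1.02, 1.25], [-3.03, 1.67], [-3.05, -0], [-3.03, 3.03]. Speed limits (rad/s): [2.39, 2.39, 3.01, 3.14, 3.14, 3.14].

## Interface

Orientations are given as [roll, pitch, yaw] about the fixed x, y, z axes, in that order (R = Rz(yaw) Ry(pitch) Rx(roll)).
In Python, from station import * gives the robot as it stands.
- The arm moves only by the tool apply_moves, never from a script. Its argument "steps" is a list of rows, each an object with "translation": the shift along the world's x, y, z scaled (see below), a list of three; "rotation": the turn, a rotation vector about the world's x, y, z scaled (see below), a list of three. A call has exactly 10 rows; each row is the pose to reach, as a shift and turn from the pose commanded when the call began; what a row does not reach only later rows make up. The controller multiplies each number of a shift by 250 mm and each number of a turn by 30 degrees. A row lasts 1/12 s, in which the tool goes at most 41.7 mm and 7.16 degrees, less where a joint would pass 70% of its speed; a pose out of reach is approached as far as the arm can. A call with a number of a shift or a turn outside -1 to 1 is refused whole. A call with a gripper value outside its range is refused whole. "jaw" is the closure, from -1 (fully open) to 1 (shut), so that 0 is half open, set as the call begins (left out, the last holds). The fingers move at their own pace and stop on an object; "newtons" is the grip in N (left out, the last holds). Time passes only in rows, so rows that repeat a pose let the fingers close, or fill a call up. It gives the time, the measured TCP pose, the force, the opening and the grip force at its end, in the units of the state.
- get_state(): the state, without advancing time (a new reading comes with each control period).
- grab_frame(name): name is "scene" or "top"; returns the picture (480x640x3 uint8, blue, green, red); there is no depth.
- camera_model(name): a dict with "fx", "fy", "cx", "cy" (pixels), "k1" (the pictures are not rectified: a ray, as slopes to the right and down, at radius r is drawn at 1 + k1 r^2 times it, then the intrinsics apply), "xyz" and "rotation" of the camera in the world. Camera axes: x right, y down, z forward; pixel columns grow to the right and rows downward; lengths in m; the calibration is good to about 2 mm. A picture is of the moment at which its call begins. camera_model takes no time and is no camera call.
- job_done(): hands the job in; it is judged then, once.
The state is a dict: "t": time; "q": joint angles; "qd": joint speeds; "joint_efforts": joint torques, N m; "eef_pos": TCP position; "ee_rot": TCP orientation; "force": force on the tool from outside, world axes, zero at the start; "moment": the same for the moment, N m; "width": finger opening in m; "gripper_force": force on a finger pad.
Only numpy, scipy, OpenCV 4.12 (cv2) and the standard library are available. Lean on these libraries where they do the work, as an engineer would, in place of code of your own. Each camera call takes 0.05 s, during which the arm holds its last target. There are 200 camera calls.

## Task

Set up the contact test: move the red-topped stop pin from its parking block into the socket in the bed of the blue-fenced test station, pushed fully home. Then stand the relay module upright on the bed, end-on to the fence with one broad face touching the stop pin, and push it diagonally forward and down so that the sprung brass contact is pushed in, the module's end is flush against the fence and its underside is pressed firmly on the bed. Finish while still holding it pressed like this (do not let go), and leave the oil bottle undisturbed.

Things in the scene. Friction and masses are not known exactly. Their poses are not given: they have to be found in the camera images.
- station: Test station, fixed (place and yaw vary): slippery grey plastic bed 140 x 130 x 28 mm, blue fence along its +x side, sprung brass contact through the fence. Origin: centre, at table level; x points square into the fence, y along it, z up. Bed top z = 28 mm; fence face x = 45 mm, y = -55 to 55, 40 mm high above the bed; grey housing behind it to x = 69. Pin socket at x = 27, y = 17 mm.
- bed: The station's grey bed, slippery (PTFE-like, friction about 0.2), same origin and axes as the station; the module stands on its top face (z = 28 mm).
- fence: The station's blue fence, rigid and slippery (friction about 0.2), same origin and axes as the station; its working face is the plane x = 45 mm.
- fence_foot (a point): Point on the foot of the fence face, at bed-top level, under the brass contact; axes as the station's.
- stop_hole (a point): Centre of the mouth of the stop-pin socket in the bed top: round hole 14 mm wide, 22 mm deep, with a chamfered mouth; 18 mm in front of the fence face and 17 mm to the +y side of the brass contact; axes as the station's.
- plunger (a joint): Sprung brass contact in the fence (head 10 mm wide, 12 mm high, centred 22 mm above the bed): 0 = out, standing 6 mm proud of the fence face; 0.006 m = flush with the fence face. Pushing it flush takes about 7 N; it springs back when released.
- stop_pin: Loose stop pin: steel rod 12 mm in diameter, 65 mm long, top 23 mm red, tapered foot, 50 g. Origin at the centre of its foot, z up along the pin. Starts upright in its parking block with the foot 10 mm above the table and 53 mm showing above the block. Fully home in the station socket its foot is 22 mm below the bed top and 43 mm stand above the bed.
- pin_block: Grey parking block, 50 x 50 x 22 mm, fixed to the table, with a 14 mm hole, 12 mm deep, in the middle of its top that holds the stop pin; origin at the centre of its underside.
- module: Loose cream-coloured plug-in relay module, a box 78 (x) x 20 (y) x 52 (z) mm, about 0.12 kg; starts standing upright on the table. Origin at the centre of its underside, x along its length, y across the two broad faces, z up. Either 20 x 52 mm end may go to the fence.
- oil_bottle: Bystander: small cream oil bottle with red spout, 40 mm wide, 120 mm tall, loose; origin at the centre of its underside. Leave it where it stands.
Not all that is in view belongs to the job. There is more than one size of the module; the job needs the middle-sized.

How it is judged:
On the way:
1. the stop pin is fully home in the station's socket (z of stop_pin in the frame of stop_hole below -0.017 m and distance between stop_pin and stop_hole below 0.025 m and angle between stop_pin's own z axis and vertical below 0.25 rad), for 0.2 s.
At the end, for the whole second after the job is handed in: Pin home (foot 17+ mm down). Held: module upright on the bed (0.08 rad, 3 mm), square to the fence (0.1 rad), end within 2 mm of it; brass contact in over 4 mm; module still and pressing fence over 1 N, bed over 4 N, pin over 0.2 N (all of step 1 and x of module in the frame of fence_foot above -0.041 m and value of joint plunger above 0.004 m and angle between the x axis of module and the x axis of station, either way round below 0.1 rad and angle between module's own z axis and vertical below 0.08 rad and z of module in the frame of fence_foot below 0.003 m and contact force between module and fence above 1 N and contact force between module and bed above 4 N and contact force between module and stop_pin above 0.2 N and linear speed of module below 0.02 m/s); the arm keeps its last pose, push and grip.
It fails at once if the oil bottle is shifted by more than 30 mm (distance of oil_bottle from where it was at the start of the episode above 0.03 m).
It also fails if it takes over 72 s, if anything falls off the work surface, if the arm or the gripper's body presses on something with over 40 N, if the wrist force passes 120 N, or if a joint passes its speed limit or range.

## Working session

There is one attempt and no reset: what is moved stays moved. The work goes in short steps, Python scripts to look and compute and a tool call to move; the robot and the scene stay as the last step left them, time stands still between calls to the robot, and variables do not carry over. Pictures are saved under pics/ and viewed, at most 10 in all, crops included, and the job is handed in when it is done.

Besides the shell and the picture viewer there is one more tool, called after "Emit:" as name(argument=value, ...), one argument or row to a line, values as JSON. apply_moves: Moves the arm, as the interface text tells. Shifts and turns lie within -1 to 1; 1 stands for 250 mm of shift or 30 degrees of turn. Its arguments: {"type":"object","properties":{"steps":{"type":"array"},"jaw":{"type":"number"},"newtons":{"type":"number"}},"required":["steps"]}

```bash
ls; mkdir -p pics; python3 - <<'E'
from station import *
import cv2
for n in("scene","top"):
    cv2.imwrite(f"pics/{n}0.png",grab_frame(n)); print(camera_model(n))
print(get_state()); 
E
```

```text
pics
{'fx': 557.1909066296512, 'fy': 557.1909066296512, 'cx': 313.21794065742415, 'cy': 238.78100090151065, 'k1': -0.09046917537391982, 'xyz': array([-0.08819617,  0.49720041,  0.6912763 ]), 'rotation': array([-2.26391133, -0.01646956, -2.20515522])}
{'fx': 476.891373356677, 'fy': 476.891373356677, 'cx': 310.63904173832697, 'cy': 235.00423212570888, 'k1': -0.0742013087902688, 'xyz': array([ 0.39207122, -0.00593607,  0.97071326]), 'rotation': array([-2.9902235 ,  0.00523389, -1.57332263])}
{'t': 0.1, 'q': array([-1.00387755e+00,  3.59336176e-01,  1.11368770e-02, -2.69099232e-04,
       -1.22409199e+00, -2.88073091e-01]), 'qd': array([-0.00018482, -0.00215621,  0.00075359,  0.00157823,  0.00151623,
        0.00062755]), 'joint_efforts': array([-8.29957389e-04, -5.84165168e+01,  2.93750310e+01,  7.01557383e+00,
        1.01311514e-02, -6.58659746e-05]), 'eef_pos': array([ 0.1856138 , -0.64852454,  0.22570403]), 'ee_rot': array([ 3.14008742e+00, -1.82203310e-04, -2.86283846e+00]), 'force': array([0.81566599, 0.43942744, 0.53584062]), 'moment': array([-0.00123896, -0.04310829,  0.01932722]), 'gripper_force': 0.0, 'width': 0.0875191410980292}
```

View pics/scene0.png

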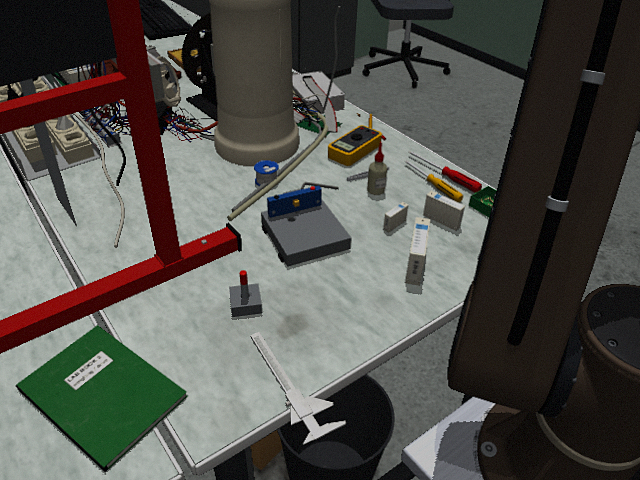

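View pics/top0.png

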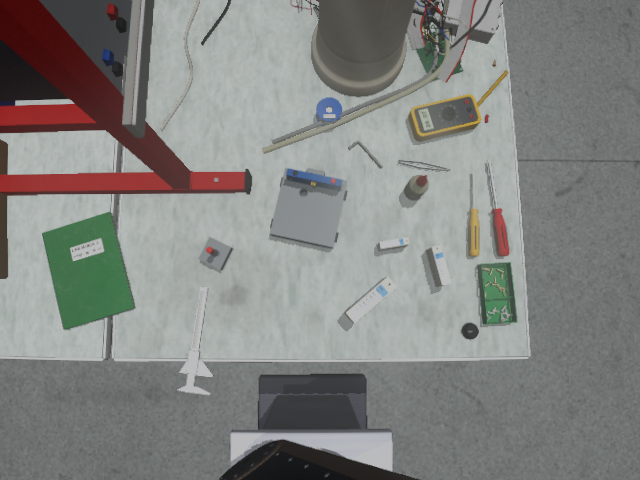

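Top view: candidate modules are small (393,244), middle (439,266) and long (368,303). The pin is at (212,252), the station at (309,208) and the bottle at (416,188). Next I'll measure them.

```bash
cat > h.py <<'E'
import numpy as np, cv2
from scipy.spatial.transform import Rotation as R
from station import *
def cam(n):
    m=camera_model(n); r=m['rotation']
    # convention: rpy, fixed axes
    return m,R.from_euler('xyz',r).as_matrix(),np.array(m['xyz'])
def ray(n,p):
    m,M,c=cam(n); d=np.array([(p[0]-m['cx'])/m['fx'],(p[1]-m['cy'])/m['fy']]); s=d.copy()
    for _ in range(20): s=d/(1+m['k1']*(s@s))
    return c,M@np.r_[s,1]
def onplane(n,p,z):
    c,v=ray(n,p); return c+v*(z-c[2])/v[2]
def proj(n,P):
    m,M,c=cam(n); v=M.T@(np.array(P)-c); s=v[:2]/v[2]; s=s*(1+m['k1']*(s@s))
    return np.array([s[0]*m['fx']+m['cx'],s[1]*m['fy']+m['cy']])
def tri(p1,p2):
    a,u=ray('top',p1); b,v=ray('scene',p2)
    k=np.linalg.lstsq(np.c_[u,-v],b-a,rcond=None)[0]
    P,Q=a+u*k[0],b+v*k[1]; return (P+Q)/2,np.linalg.norm(P-Q)
E
python3 - <<'E'
from h import *
t=cv2.imread('pics/top0.png');s=cv2.imread('pics/scene0.png')
print('cap pin',tri((212,250),(243,272)), 'bottle',tri((420,180),(379,155)))
for n,p in dict(small=(393,244),mid=(437,262),long=(368,301)).items(): print(n,onplane('top',p,.05))
# blue fence, red pin masks
for nm,im in(('top',t),('scene',s)):
    h=cv2.cvtColor(im,cv2.COLOR_BGR2HSV)
    for c,m in(('blue',cv2.inRange(h,(105,120,40),(125,255,255))),('red',cv2.inRange(h,(0,150,80),(8,255,255))|cv2.inRange(h,(173,150,80),(180,255,255)))):
        k,l,st,ce=cv2.connectedComponentsWithStats(m)
        for i in range(1,k):
            if 25<st[i,4]<1500: print(nm,c,st[i],ce[i].round(1))
a=cv2.resize(t[180:340,190:470],None,fx=2.8,fy=2.8,interpolation=cv2.INTER_CUBIC)
cv2.imwrite('pics/c1.png',a)
b=cv2.resize(s[180:325,220:480],None,fx=3,fy=3,interpolation=cv2.INTER_CUBIC); cv2.imwrite('pics/c2.png',b)
E
```

```text
cap pin (array([0.50247436, 0.18838296, 0.07165329]), np.float64(0.004687370822292666)) bottle (array([ 0.6306672 , -0.21175479,  0.09029105]), np.float64(0.003287887290840785))
small [ 0.51424811 -0.16203294  0.05      ]
mid [ 0.47861766 -0.2470118   0.05      ]
long [ 0.40424123 -0.11106189  0.05      ]
top blue [102  49  12  13 101] [107.1  55.5]
top blue [325  98  17  22 172] [334.5 106.4]
top blue [287 169  31  12 148] [302.  174.8]
top red [107   4   8  10  68] [110.5   8.6]
top red [190 172  54  17 851] [216.9 179.9]
scene blue [254 160  24  14 219] [265.1 166.4]
scene blue [267 185  54  17 242] [294.4 193.5]
scene blue [300 195  10  10  27] [304.4 199.5]
scene blue [271 202  10  12  31] [276.3 208.4]
scene red [   0   72  127   40 1149] [60.4 91. ]
scene red [188 121  30  10  42] [202.8 127.2]
scene red [443 167  38  21 202] [461.8 177. ]
scene red [165 227  72  41 754] [204.8 243.5]
scene red [240 270   6   6  26] [242.5 272.5]
```

View pics/c1.png

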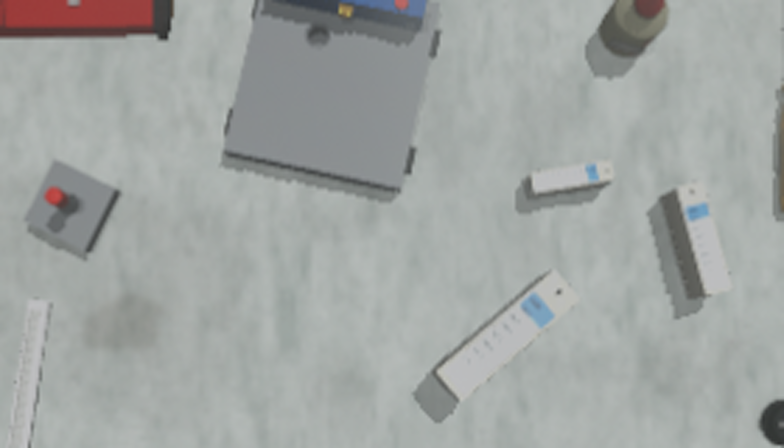

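View pics/c2.png

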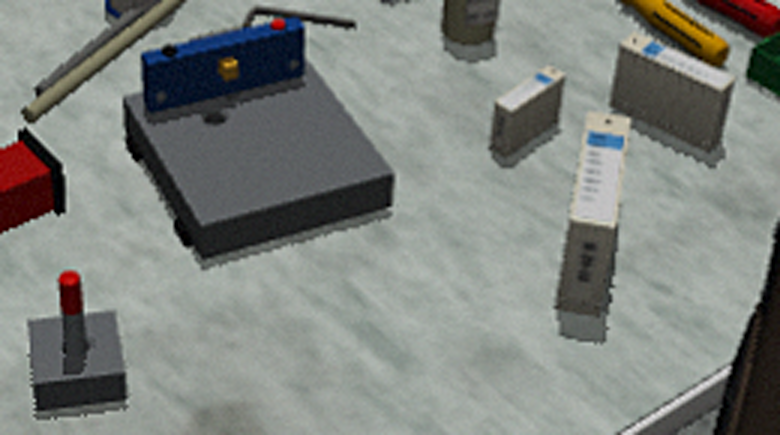

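In the crops the right-hand module (c1 695,240; top 438,266) is about 75 mm long. The small one (393,244) is about 56 mm and the long one (368,303) about 107 mm, so the right-hand one is the middle-sized module. The socket is at c1 (318,34) and the pin cap at c1 (56,197). Now refining.

```bash
cat > m1.py <<'E'
from h import *
t=cv2.imread('pics/top0.png');s=cv2.imread('pics/scene0.png')
g=cv2.cvtColor(t,cv2.COLOR_BGR2GRAY); hsv=cv2.cvtColor(t,cv2.COLOR_BGR2HSV)
def big(m,x0,y0,x1,y1):
    k=np.zeros_like(m);k[y0:y1,x0:x1]=m[y0:y1,x0:x1]
    c,_=cv2.findContours(k,cv2.RETR_EXTERNAL,cv2.CHAIN_APPROX_NONE);return max(c,key=cv2.contourArea)
print('samples bed',g[220,300],'face',g[236:246,290], 'hole row',g[192,294:314],'hole col',g[182:202,303])
print('mod row',t[262,420:460].tolist()[::3]); print('red',t[248:254,208:215,2].tolist(),t[248:254,208:215,1].tolist())
E
python3 m1.py
```

```text
samples bed 141 face [141 131 100  78 115 135 135 134 160 179] hole row [140 140 140 140 134 115  81  77  86  90  94  88  85 102 136 126 123 123
 123 139] hole col [ 65  77  94  99 100  97  91  80  70  75  90  99  98 113 126 134 140 141
 140 140]
mod row [[176, 179, 174], [122, 125, 120], [124, 127, 122], [100, 104, 102], [90, 95, 94], [132, 135, 134], [186, 185, 183], [190, 189, 188], [190, 189, 188], [169, 172, 165], [175, 178, 172], [178, 181, 175], [176, 178, 172], [177, 181, 174]]
red [[184, 186, 183, 156, 122, 125, 129], [185, 188, 189, 170, 125, 108, 111], [184, 187, 188, 169, 119, 94, 91], [181, 184, 176, 142, 97, 88, 84], [155, 156, 138, 100, 83, 84, 80], [130, 122, 100, 83, 82, 79, 77]] [[69, 72, 73, 76, 98, 120, 130], [71, 73, 77, 71, 66, 85, 105], [71, 72, 75, 70, 63, 65, 80], [70, 71, 70, 66, 61, 61, 75], [75, 66, 64, 62, 61, 63, 73], [119, 99, 72, 63, 64, 70, 77]]
```

```bash
cat >> m1.py <<'E'
print('----')
m=cv2.inRange(g,112,152)&cv2.inRange(hsv[...,1],0,40)
m[:188]=0
_,l=cv2.connectedComponents(m,connectivity=4); m=(l==l[220,300]).astype(np.uint8)*255
c=big(m,250,160,360,260)[:,0]
W=np.array([onplane('top',p,.028)[:2] for p in c])
# initial yaw from front edge corners
rect=cv2.minAreaRect((W*1000).astype(np.float32)); print('rect mm',rect)
f=lambda q:onplane('top',(q[0]/2.8+190-.32,q[1]/2.8+180-.32),.028)[:2]
L,Rr=f((226,152)),f((398,190))
ydir=(L-Rr)/np.linalg.norm(L-Rr); print('width',np.linalg.norm(L-Rr))
xd=np.array([ydir[1],-ydir[0]]); yaw=np.arctan2(xd[1],xd[0]); 
o=(L+Rr)/2
def fit(sel):
    v=cv2.fitLine(W[sel].astype(np.float32),cv2.DIST_HUBER,0,1e-4,1e-4).ravel(); return v
lx=(W-o)@xd; ly=(W-o)@ydir
for nm,sel in(('front',(abs(lx)<.004)&(abs(ly)<.055)),('L',(abs(ly-.065)<.004)&(lx>.01)&(lx<.1)),('R',(abs(ly+.065)<.004)&(lx>.01)&(lx<.1))):
    v=fit(sel); a=np.degrees(np.arctan2(v[1],v[0])); print(nm,sel.sum(),'angle',a,'pt',v[2:], 'local',(v[2:]-o)@xd,(v[2:]-o)@ydir)
print('yaw0',np.degrees(yaw),'centre',o+.07*xd)
r=t[...,2].astype(int)-t[...,1]
k=((r>55)*255).astype(np.uint8);c=big(k,195,235,225,262);M=cv2.moments(c);p=(M['m10']/M['m00'],M['m01']/M['m00'])
print('cap blob',p,cv2.boundingRect(c))
dk=cv2.inRange(g,0,112);c=big(dk,296,184,310,200);print('hole',cv2.boundingRect(c),cv2.fitEllipse(c), onplane('top',cv2.fitEllipse(c)[0],.028))
q=[(676,190),(703,182),(730,290),(704,297)]
C=np.array([onplane('top',(a/2.8+190-.32,b/2.8+180-.32),.052)[:2] for a,b in q])
print('module',C.tolist(),C.mean(0),[np.linalg.norm(C[i]-C[i-1]) for i in range(4)],'ang',np.degrees(np.arctan2(*((C[0]+C[1]-C[2]-C[3])[::-1]))))
# scene check: corners of mod top in c2
C2=[onplane('scene',(a/3+220-.33,b/3+180-.33),.052)[:2] for a,b in[(620,47),(637,36),(733,84),(722,94)]]
print('mod scene',np.array(C2).tolist(),np.mean(C2,0))
print('block top', np.mean([onplane('top',(a/2.8+189.7,b/2.8+179.7),.022) for a,b in[(56,161),(118,190),(88,248),(26,216)]],0))
print('hole scene',onplane('scene',(215/3+219.7,118/3+179.7),.028))
E
python3 m1.py | sed '1,/----/d'
```

```text
rect mm ((585.21630859375, 3.4450302124023438), (136.39849853515625, 123.4656982421875), 77.85733032226562)
width 0.12580538504794442
front 54 angle 77.55179 pt [0.526272   0.01695186] local 0.002051949270601472 -0.00046694950384628254
L 43 angle -12.896503 pt [0.5821278  0.07136319] local 0.0445240804706171 0.06492863144613169
R 52 angle -11.891059 pt [ 0.5583697  -0.05535553] local 0.049314273564500306 -0.06390900139001994
yaw0 -12.748216867603604 centre [0.59264812 0.0024134 ]
cap blob (209.0, 249.5) (206, 247, 7, 6)
hole (296, 184, 14, 12) ((303.0229797363281, 188.42779541015625), (11.737139701843262, 13.382852554321289), 103.98796844482422) [0.63165303 0.01386582 0.028     ]
module [[0.506747962179556, -0.23606843441785666], [0.5122832305601914, -0.2552684209491047], [0.4371329950905202, -0.2709679719537568], [0.43245566072158637, -0.25267243499022046]] [ 0.47215496 -0.25374432] [np.float64(0.07612515281382949), np.float64(0.01998195883405248), np.float64(0.07677261095530555), np.float64(0.018883964879837477)] ang 12.197410930193625
mod scene [[0.504592361731624, -0.23340682112550665], [0.5071257996692289, -0.25225143923335486], [0.4322453485150903, -0.2647900877542288], [0.42898122832833946, -0.25049913040322874]] [ 0.46823618 -0.25023687]
block top [0.50201508 0.19015517 0.022     ]
hole scene [0.62154768 0.01416806 0.028     ]
```

```bash
python3 - <<'E'
from h import *
import station
print([n for n in dir(station) if not n.startswith('_')], {k:v for k,v in vars(station).items() if 'hold' in k.lower()})
print('bar end top corners', tri((249,171),(229,226)),tri((249,193),(241,238)))
print('column foot',tri((190,187),(180,258)))
print('cap', tri((209.3,249.7),(242.5,272.5)), onplane('top',(209.3,249.7),.074), onplane('scene',(242.5,272),.074))
print('hole', onplane('top',(303.3,191.9),.028))
for z in (.02,.05,.1): print(z,onplane('top',(249,193),z),onplane('top',(249,171),z))
E
```

```text
['Unreachable', 'camera_model', 'get_state', 'grab_frame', 'hold_point_z', 'job_done'] {'hold_point_z': 0.0188}
bar end top corners (array([0.66880771, 0.12489261, 0.03039528]), np.float64(0.0017094220187607568)) (array([0.62298778, 0.12452729, 0.03129797]), np.float64(0.00337103330032646))
column foot (array([0.6346595 , 0.24380944, 0.03475431]), np.float64(0.001178070797992296))
cap (array([0.50163786, 0.19173255, 0.07356737]), np.float64(0.0010637820814983503)) [0.50123385 0.19121713 0.074     ] [0.50269745 0.19166985 0.074     ]
hole [0.62440602 0.01330291 0.028     ]
0.02 [0.62459869 0.12477269 0.02      ] [0.67126911 0.12566463 0.02      ]
0.05 [0.61726123 0.12064815 0.05      ] [0.66245895 0.12151194 0.05      ]
0.1 [0.60503212 0.1137739  0.1       ] [0.64777535 0.11459078 0.1       ]
```

Emit:
apply_moves(
  steps=[
    {"translation": [0.1, 0.1, 0], "rotation": [0, 0, -0.1]},
    {"translation": [0.2, 0.2, 0], "rotation": [0, 0, -0.2]},
    {"translation": [0.3, 0.3, 0], "rotation": [0, 0, -0.3]},
    {"translation": [0.4, 0.4, 0], "rotation": [0, 0, -0.4]},
    {"translation": [0.5, 0.5, 0], "rotation": [0, 0, -0.5]},
    {"translation": [0.6, 0.6, 0], "rotation": [0, 0, -0.6]},
    {"translation": [0.7, 0.7, 0], "rotation": [0, 0, -0.7]},
    {"translation": [0.8, 0.8, 0], "rotation": [0, 0, -0.8]},
    {"translation": [0.9, 0.9, 0], "rotation": [0, 0, -0.9]},
    {"translation": [1, 1, 0], "rotation": [0, 0, -0.945]},
  ],
  jaw=-1,
  newtons=20,
)

```text
t: 0.93
eef_pos: [0.4365, -0.3973, 0.2263]
ee_rot: [3.141, -0.0, 2.923]
force: [0.4, -0.6, -0.6]
width: 0.0877
gripper_force: 0.0
```

Emit:
apply_moves(
  steps=[
    {"translation": [0.05, 0.1, 0], "rotation": [0, 0, 0]},
    {"translation": [0.1, 0.2, 0], "rotation": [0, 0, 0]},
    {"translation": [0.15, 0.3, 0], "rotation": [0, 0, 0]},
    {"translation": [0.2, 0.4, 0], "rotation": [0, 0, 0]},
    {"translation": [0.25, 0.5, 0], "rotation": [0, 0, 0]},
    {"translation": [0.26, 0.6, 0], "rotation": [0, 0, 0]},
    {"translation": [0.26, 0.7, 0], "rotation": [0, 0, 0]},
    {"translation": [0.26, 0.8, 0], "rotation": [0, 0, 0]},
    {"translation": [0.26, 0.9, 0], "rotation": [0, 0, 0]},
    {"translation": [0.26, 1, 0], "rotation": [0, 0, 0]},
  ],
)

```text
t: 1.77
eef_pos: [0.5004, -0.1477, 0.2262]
ee_rot: [-3.142, -0.001, 2.926]
force: [0.4, 0.8, -0.9]
width: 0.0879
gripper_force: 0.0
```

Emit:
apply_moves(
  steps=[
    {"translation": [0, 0.1, 0], "rotation": [0, 0, 0]},
    {"translation": [0, 0.2, 0], "rotation": [0, 0, 0]},
    {"translation": [0, 0.3, 0], "rotation": [0, 0, 0]},
    {"translation": [0, 0.4, 0], "rotation": [0, 0, 0]},
    {"translation": [0, 0.5, 0], "rotation": [0, 0, 0]},
    {"translation": [0, 0.6, 0], "rotation": [0, 0, 0]},
    {"translation": [0, 0.7, 0], "rotation": [0, 0, 0]},
    {"translation": [0, 0.8, 0], "rotation": [0, 0, 0]},
    {"translation": [0, 0.9, 0], "rotation": [0, 0, 0]},
    {"translation": [0, 1, 0], "rotation": [0, 0, 0]},
  ],
)

```text
t: 2.6
eef_pos: [0.5003, 0.1022, 0.2264]
ee_rot: [-3.141, -0.0, 2.926]
force: [1.6, 0.3, -0.0]
width: 0.0878
gripper_force: 0.0
```

Emit:
apply_moves(
  steps=[
    {"translation": [0.007, 0.14, 0], "rotation": [0, 0, 0]},
    {"translation": [0.007, 0.28, 0], "rotation": [0, 0, 0]},
    {"translation": [0.007, 0.356, -0.08], "rotation": [0, 0, 0]},
    {"translation": [0.007, 0.356, -0.2], "rotation": [0, 0, 0]},
    {"translation": [0.007, 0.356, -0.32], "rotation": [0, 0, 0]},
    {"translation": [0.007, 0.356, -0.44], "rotation": [0, 0, 0]},
    {"translation": [0.007, 0.356, -0.56], "rotation": [0, 0, 0]},
    {"translation": [0.007, 0.356, -0.66], "rotation": [0, 0, 0]},
    {"translation": [0.007, 0.356, -0.74], "rotation": [0, 0, 0]},
    {"translation": [0.007, 0.356, -0.74], "rotation": [0, 0, 0]},
  ],
)

```text
t: 3.43
eef_pos: [0.4999, 0.1882, 0.0374]
ee_rot: [-3.136, -0.005, 2.925]
force: [-0.5, 0.1, 0.5]
width: 0.0873
gripper_force: 0.0
```

Emit:
apply_moves(
  steps=[
    {"translation": [0, 0, 0], "rotation": [0, 0, 0]},
    {"translation": [0, 0, 0], "rotation": [0, 0, 0]},
    {"translation": [0, 0, 0], "rotation": [0, 0, 0]},
    {"translation": [0, 0, 0], "rotation": [0, 0, 0]},
    {"translation": [0, 0, 0], "rotation": [0, 0, 0]},
    {"translation": [0, 0, 0], "rotation": [0, 0, 0]},
    {"translation": [0, 0, 0], "rotation": [0, 0, 0]},
    {"translation": [0, 0, 0], "rotation": [0, 0, 0]},
    {"translation": [0, 0, 0], "rotation": [0, 0, 0]},
    {"translation": [0, 0, 0], "rotation": [0, 0, 0]},
  ],
  jaw=1,
  newtons=25,
)

```text
t: 4.27
eef_pos: [0.5025, 0.1901, 0.0416]
ee_rot: [-3.142, 0.0, 2.926]
force: [0.3, -0.3, 0.1]
width: 0.0267
gripper_force: 0.0
```

Emit:
apply_moves(
  steps=[
    {"translation": [0, 0, 0], "rotation": [0, 0, 0]},
    {"translation": [0, 0, 0], "rotation": [0, 0, 0]},
    {"translation": [0, 0, 0], "rotation": [0, 0, 0]},
    {"translation": [0, 0, 0], "rotation": [0, 0, 0]},
    {"translation": [0, 0, 0], "rotation": [0, 0, 0]},
    {"translation": [0, 0, 0], "rotation": [0, 0, 0]},
    {"translation": [0, 0, 0.04], "rotation": [0, 0, 0]},
    {"translation": [0, 0, 0.08], "rotation": [0, 0, 0]},
    {"translation": [0, 0, 0.12], "rotation": [0, 0, 0]},
    {"translation": [0, 0, 0.16], "rotation": [0, 0, 0]},
  ],
)

```text
t: 5.1
eef_pos: [0.5022, 0.1895, 0.0824]
ee_rot: [-3.141, -0.0, 2.925]
force: [0.2, -0.0, -0.9]
width: 0.0116
gripper_force: 25.0
```

```bash
python3 - <<'E'
from h import *
for n,c in(("scene",(200,330,180,320)),("top",(180,270,180,320))):
    im=grab_frame(n); cv2.imwrite(f'pics/{n}1.png',im)
print(get_state())
E
```

```text
{'t': 5.2, 'q': array([ 7.26427319e-01,  2.73943105e-01, -4.77219968e-01,  6.12435645e-04,
       -8.16842810e-01, -2.51351624e+00]), 'qd': array([ 0.00054056,  0.02344534, -0.02409407, -0.01179008,  0.0365749 ,
       -0.00029928]), 'joint_efforts': array([-5.94719849e-02, -4.52573454e+01,  2.26657838e+01,  5.33971801e+00,
       -5.60839735e-01,  9.26909051e-04]), 'eef_pos': array([0.50332231, 0.19040746, 0.08361165]), 'ee_rot': array([3.13959783e+00, 2.00178007e-03, 2.92571667e+00]), 'force': array([ 1.22198843, -0.32776487, -0.74512746]), 'moment': array([ 0.0049982 , -0.01510072, -0.02178672]), 'gripper_force': 24.999472758776164, 'width': 0.011382150693850573}
```

Emit:
apply_moves(
  steps=[
    {"translation": [0, 0, 0.08], "rotation": [0, 0, 0]},
    {"translation": [0.03, -0.05, 0.08], "rotation": [0, 0, 0]},
    {"translation": [0.1, -0.15, 0.08], "rotation": [0, 0, 0]},
    {"translation": [0.18, -0.26, 0.08], "rotation": [0, 0, 0]},
    {"translation": [0.26, -0.38, 0.08], "rotation": [0, 0, 0]},
    {"translation": [0.34, -0.49, 0.08], "rotation": [0, 0, 0]},
    {"translation": [0.41, -0.6, 0.08], "rotation": [0, 0, 0]},
    {"translation": [0.46, -0.67, 0.08], "rotation": [0, 0, 0]},
    {"translation": [0.485, -0.706, 0.08], "rotation": [0, 0, 0]},
    {"translation": [0.485, -0.706, 0.08], "rotation": [0, 0, 0]},
  ],
)

```text
t: 6.03
eef_pos: [0.6242, 0.0114, 0.1008]
ee_rot: [-3.141, -0.001, 2.923]
force: [-0.3, 0.8, -0.2]
width: 0.0114
gripper_force: 25.0
```

```bash
python3 - <<'E'
from h import *
im=grab_frame("scene"); cv2.imwrite('pics/scene2.png',im); st=get_state(); print(st['eef_pos'],st['force'])
cv2.imwrite('pics/c3.png',cv2.resize(im[110:260,220:380],None,fx=4,fy=4,interpolation=cv2.INTER_CUBIC))
e=st['eef_pos']; print('pred foot',proj('scene',[e[0],e[1],e[2]+.0188-.050]), 'pred hole', proj('scene',[.624,.0136,.028]))
E
```

```text
[0.62353569 0.01255055 0.10089269] [-1.19068472  0.07362091 -1.32838275]
pred foot [291.2911599  200.85229169] pred hole [290.89145233 218.30104983]
```

View pics/c3.png

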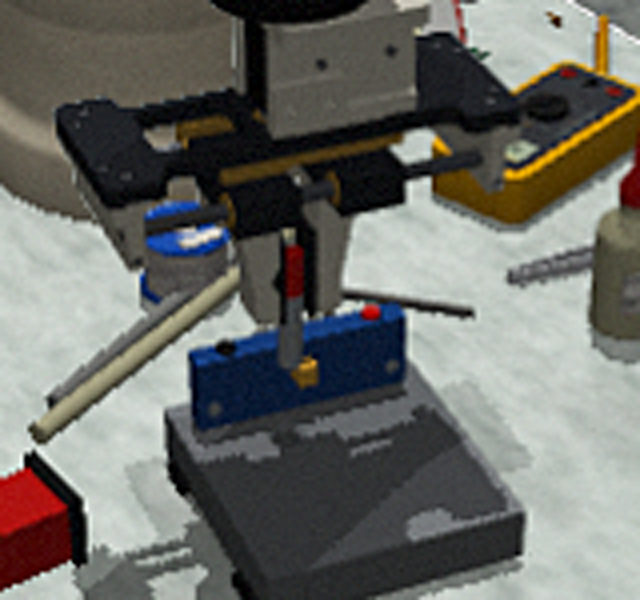

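Emit:
apply_moves(
  steps=[
    {"translation": [0, 0, -0.03], "rotation": [0, 0, 0]},
    {"translation": [0, 0, -0.06], "rotation": [0, 0, 0]},
    {"translation": [0, 0, -0.09], "rotation": [0, 0, 0]},
    {"translation": [0, 0, -0.11], "rotation": [0, 0, 0]},
    {"translation": [0, 0, -0.13], "rotation": [0, 0, 0]},
    {"translation": [0, 0, -0.145], "rotation": [0, 0, 0]},
    {"translation": [0, 0, -0.16], "rotation": [0, 0, 0]},
    {"translation": [0, 0, -0.175], "rotation": [0, 0, 0]},
    {"translation": [0, 0, -0.19], "rotation": [0, 0, 0]},
    {"translation": [0, 0, -0.2], "rotation": [0, 0, 0]},
  ],
)

```text
t: 6.92
eef_pos: [0.624, 0.0136, 0.0513]
ee_rot: [3.141, 0.0, 2.926]
force: [0.6, -0.2, 0.1]
width: 0.011
gripper_force: 25.0
```

Emit:
apply_moves(
  steps=[
    {"translation": [0, 0, -0.01], "rotation": [0, 0, 0]},
    {"translation": [0, 0, -0.02], "rotation": [0, 0, 0]},
    {"translation": [0, 0, -0.03], "rotation": [0, 0, 0]},
    {"translation": [0, 0, -0.036], "rotation": [0, 0, 0]},
    {"translation": [0, 0, -0.042], "rotation": [0, 0, 0]},
    {"translation": [0, 0, -0.048], "rotation": [0, 0, 0]},
    {"translation": [0, 0, -0.053], "rotation": [0, 0, 0]},
    {"translation": [0, 0, -0.058], "rotation": [0, 0, 0]},
    {"translation": [0, 0, -0.062], "rotation": [0, 0, 0]},
    {"translation": [0, 0, -0.064], "rotation": [0, 0, 0]},
  ],
)

```text
t: 7.75
eef_pos: [0.6245, 0.0137, 0.0371]
ee_rot: [3.141, 0.002, 2.926]
force: [-1.9, -0.3, 16.0]
width: 0.0114
gripper_force: 25.0
```

Emit:
apply_moves(
  steps=[
    {"translation": [0, 0, 0.008], "rotation": [0, 0, 0]},
    {"translation": [0, 0, 0.008], "rotation": [0, 0, 0]},
    {"translation": [0, 0, 0.008], "rotation": [0, 0, 0]},
    {"translation": [0, 0, 0.008], "rotation": [0, 0, 0]},
    {"translation": [0, 0, 0.008], "rotation": [0, 0, 0]},
    {"translation": [0, 0, 0.008], "rotation": [0, 0, 0]},
    {"translation": [0, 0, 0.008], "rotation": [0, 0, 0]},
    {"translation": [0, 0, 0.008], "rotation": [0, 0, 0]},
    {"translation": [0, 0, 0.008], "rotation": [0, 0, 0]},
    {"translation": [0, 0, 0.008], "rotation": [0, 0, 0]},
  ],
  jaw=-0.2,
)

```text
t: 8.58
eef_pos: [0.6237, 0.0135, 0.0375]
ee_rot: [-3.142, -0.0, 2.926]
force: [-0.2, 0.4, -0.5]
width: 0.0524
gripper_force: 0.0
```

Emit:
apply_moves(
  steps=[
    {"translation": [0, 0, 0.04], "rotation": [0, 0, 0]},
    {"translation": [0, 0, 0.1], "rotation": [0, 0, 0]},
    {"translation": [0, 0, 0.2], "rotation": [0, 0, 0]},
    {"translation": [0, 0, 0.3], "rotation": [0, 0, 0]},
    {"translation": [0, 0, 0.4], "rotation": [0, 0, 0]},
    {"translation": [0, 0, 0.5], "rotation": [0, 0, 0]},
    {"translation": [0, 0, 0.6], "rotation": [0, 0, 0]},
    {"translation": [0, 0, 0.65], "rotation": [0, 0, 0]},
    {"translation": [0, 0, 0.68], "rotation": [0, 0, 0]},
    {"translation": [0, 0, 0.68], "rotation": [0, 0, 0]},
  ],
)

```text
t: 9.42
eef_pos: [0.6245, 0.0137, 0.21]
ee_rot: [3.14, 0.003, 2.926]
force: [0.5, -0.0, -0.9]
width: 0.0526
gripper_force: 0.0
```

```bash
python3 - <<'E'
from h import *
im=grab_frame("scene"); cv2.imwrite('pics/scene3.png',im); st=get_state(); print(st['eef_pos'],st['width'],st['q'])
hsv=cv2.cvtColor(im,cv2.COLOR_BGR2HSV)
m=cv2.inRange(hsv,(0,130,60),(8,255,255))|cv2.inRange(hsv,(173,130,60),(180,255,255)); m[:150]=0;m[225:]=0;m[:,:270]=0;m[:,320:]=0
k,l,s,c=cv2.connectedComponentsWithStats(m);print(s,c)
for z in(.071,.048):print('pred',proj('scene',[.624,.0136,z]))
E
```

```text
[0.6238088  0.013671   0.20829888] 0.05239574183504552 [ 3.34256859e-01  2.86710476e-01 -1.34312653e-01 -1.83080817e-04
 -1.14835252e+00 -2.12106828e+00]
[[     0      0    640    480 307126]
 [   310    186      5      4     14]
 [   289    200      6     12     60]] [[319.50587707 239.50900282]
 [312.21428571 187.64285714]
 [291.11666667 205.51666667]]
pred [290.69155004 200.36233181]
pred [290.79920928 210.06972662]
```

Emit:
apply_moves(
  steps=[
    {"translation": [-0.06, -0.09, 0], "rotation": [0, 0, 0.08]},
    {"translation": [-0.12, -0.18, 0], "rotation": [0, 0, 0.16]},
    {"translation": [-0.19, -0.28, 0], "rotation": [0, 0, 0.24]},
    {"translation": [-0.26, -0.38, 0], "rotation": [0, 0, 0.33]},
    {"translation": [-0.33, -0.48, 0], "rotation": [0, 0, 0.42]},
    {"translation": [-0.4, -0.58, 0], "rotation": [0, 0, 0.51]},
    {"translation": [-0.47, -0.68, 0], "rotation": [0, 0, 0.6]},
    {"translation": [-0.53, -0.78, 0], "rotation": [0, 0, 0.69]},
    {"translation": [-0.59, -0.88, 0], "rotation": [0, 0, 0.77]},
    {"translation": [-0.645, -0.96, 0], "rotation": [0, 0, 0.812]},
  ],
)

```text
t: 10.3
eef_pos: [0.4605, -0.2276, 0.2062]
ee_rot: [3.141, -0.002, -2.93]
force: [-0.7, -0.5, 0.3]
width: 0.0526
gripper_force: 0.0
```

```bash
python3 - <<'E'
from h import *
f=lambda a,b:(a/2.8+189.7,b/2.8+179.7); g=lambda a,b:(a/3+219.7,b/3+179.7)
print('long near-left top corner',tri(f(437,373),g(572,219)),tri(f(553,270),g(588,113)))
print('long far right',tri(f(576,295),g(630,116)))
print('small',tri(f(530,180),g(496,105)),tri(f(612,165),g(551,67)))
print('mid',tri(f(676,190),g(620,47)),tri(f(703,182),g(637,36)),tri(f(730,290),g(733,84)),tri(f(704,297),g(722,94)))
im=grab_frame('top'); cv2.imwrite('pics/top4.png',im); print(get_state()['eef_pos'],get_state()['ee_rot'])
cv2.imwrite('pics/c4.png',cv2.resize(im[190:330,340:500],None,fx=4,fy=4,interpolation=cv2.INTER_CUBIC))
E
```

```text
long near-left top corner (array([ 0.38198852, -0.06681671,  0.0710808 ]), np.float64(0.00021352191207454907)) (array([ 0.45019498, -0.14641117,  0.06897398]), np.float64(0.0007943414087047579))
long far right (array([ 0.43206774, -0.16214824,  0.07127337]), np.float64(0.0037581987317838097))
small (array([ 0.51655402, -0.13566372,  0.03833012]), np.float64(0.001737404848268073)) (array([ 0.52686265, -0.19422771,  0.03834552]), np.float64(0.001261370055452446))
mid (array([ 0.50713377, -0.23678042,  0.04908087]), np.float64(0.00016653851970216627)) (array([ 0.51220404, -0.25727276,  0.04709379]), np.float64(0.0018559421307029716)) (array([ 0.43751697, -0.27285232,  0.0453002 ]), np.float64(0.0002526134334487414)) (array([ 0.43210766, -0.25406887,  0.04850158]), np.float64(0.0012364558696633242))
[ 0.45848511 -0.22936708  0.20610947] [ 3.1404889  -0.00343695 -2.9307466 ]
```

View pics/c4.png

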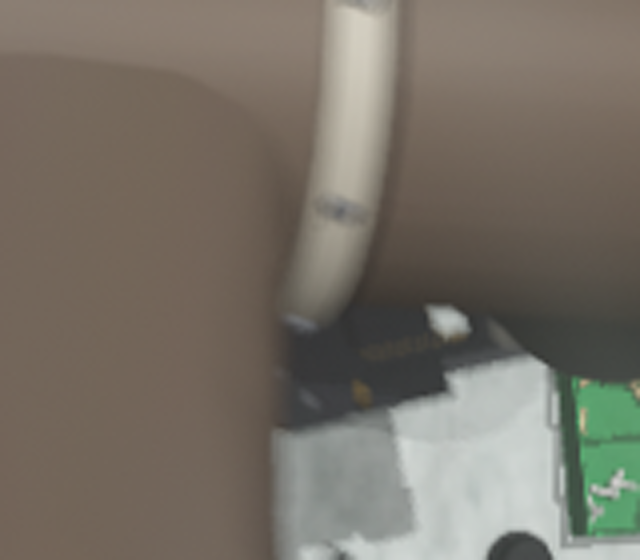

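Emit:
apply_moves(
  steps=[
    {"translation": [0.004, -0.08, 0], "rotation": [0, 0, 0]},
    {"translation": [0.004, -0.113, 0], "rotation": [0, 0, 0]},
    {"translation": [0.004, -0.113, -0.08], "rotation": [0, 0, 0]},
    {"translation": [0.004, -0.113, -0.2], "rotation": [0, 0, 0]},
    {"translation": [0.004, -0.113, -0.32], "rotation": [0, 0, 0]},
    {"translation": [0.004, -0.113, -0.42], "rotation": [0, 0, 0]},
    {"translation": [0.004, -0.113, -0.5], "rotation": [0, 0, 0]},
    {"translation": [0.004, -0.113, -0.56], "rotation": [0, 0, 0]},
    {"translation": [0.004, -0.113, -0.6], "rotation": [0, 0, 0]},
    {"translation": [0.004, -0.113, -0.6], "rotation": [0, 0, 0]},
  ],
)

```text
t: 11.18
eef_pos: [0.4617, -0.2541, 0.0548]
ee_rot: [3.139, -0.005, -2.933]
force: [0.3, 0.8, 0.4]
width: 0.0526
gripper_force: 0.0
```

```bash
python3 - <<'E'
from h import *
im=grab_frame('scene'); cv2.imwrite('pics/scene5.png',im); print(get_state()['eef_pos'],get_state()['ee_rot'])
cv2.imwrite('pics/c5.png',cv2.resize(im[120:270,350:500],None,fx=4,fy=4,interpolation=cv2.INTER_CUBIC))
E
```

```text
[ 0.46257147 -0.25439644  0.05628337] [ 3.14044520e+00 -2.99742818e-03 -2.93244597e+00]
```

View pics/c5.png

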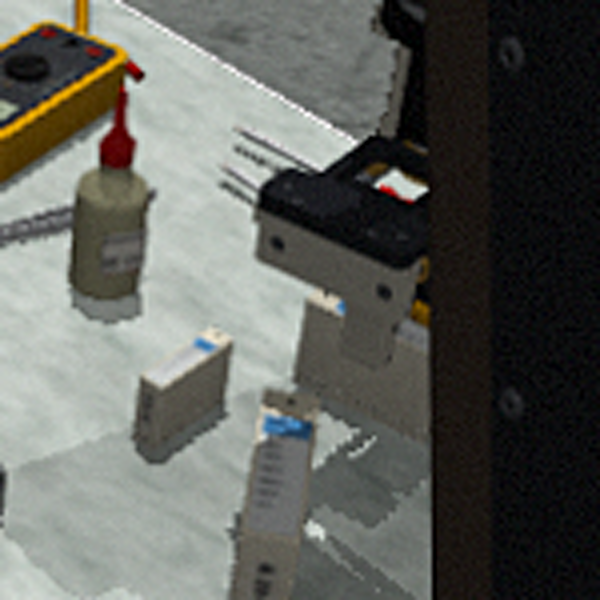

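The finger is in front of the middle module (crop 365,330), clear of the long module and the bottle. Descending and gripping.

Emit:
apply_moves(
  steps=[
    {"translation": [0, 0, -0.03], "rotation": [0, 0, 0]},
    {"translation": [0, 0, -0.06], "rotation": [0, 0, 0]},
    {"translation": [0, 0, -0.09], "rotation": [0, 0, 0]},
    {"translation": [0, 0, -0.12], "rotation": [0, 0, 0]},
    {"translation": [0, 0, -0.14], "rotation": [0, 0, 0]},
    {"translation": [0, 0, -0.16], "rotation": [0, 0, 0]},
    {"translation": [0, 0, -0.17], "rotation": [0, 0, 0]},
    {"translation": [0, 0, -0.176], "rotation": [0, 0, 0]},
    {"translation": [0, 0, -0.176], "rotation": [0, 0, 0]},
    {"translation": [0, 0, -0.176], "rotation": [0, 0, 0]},
  ],
)

```text
t: 12.07
eef_pos: [0.4636, -0.2547, 0.0137]
ee_rot: [-3.142, 0.0, -2.932]
force: [0.1, 0.0, 0.3]
width: 0.0526
gripper_force: 0.0
```

Emit:
apply_moves(
  steps=[
    {"translation": [0, 0, 0], "rotation": [0, 0, 0]},
    {"translation": [0, 0, 0], "rotation": [0, 0, 0]},
    {"translation": [0, 0, 0], "rotation": [0, 0, 0]},
    {"translation": [0, 0, 0], "rotation": [0, 0, 0]},
    {"translation": [0, 0, 0], "rotation": [0, 0, 0]},
    {"translation": [0, 0, 0], "rotation": [0, 0, 0]},
    {"translation": [0, 0, 0], "rotation": [0, 0, 0]},
    {"translation": [0, 0, 0], "rotation": [0, 0, 0]},
    {"translation": [0, 0, 0], "rotation": [0, 0, 0]},
    {"translation": [0, 0, 0], "rotation": [0, 0, 0]},
  ],
  jaw=1,
  newtons=30,
)

```text
t: 12.9
eef_pos: [0.4636, -0.2547, 0.0137]
ee_rot: [-3.141, 0.0, -2.932]
force: [0.3, -1.1, 1.7]
width: 0.0194
gripper_force: 30.0
```

Emit:
apply_moves(
  steps=[
    {"translation": [0, 0, 0.06], "rotation": [0, 0, 0]},
    {"translation": [0, 0, 0.16], "rotation": [0, 0, 0]},
    {"translation": [0, 0, 0.28], "rotation": [0, 0, 0]},
    {"translation": [0, 0, 0.4], "rotation": [0, 0, 0]},
    {"translation": [0.03, 0.06, 0.48], "rotation": [0, 0, 0]},
    {"translation": [0.08, 0.16, 0.48], "rotation": [0, 0, -0.06]},
    {"translation": [0.13, 0.27, 0.48], "rotation": [0, 0, -0.15]},
    {"translation": [0.19, 0.39, 0.48], "rotation": [0, 0, -0.25]},
    {"translation": [0.24, 0.51, 0.48], "rotation": [0, 0, -0.35]},
    {"translation": [0.3, 0.63, 0.48], "rotation": [0, 0, -0.45]},
  ],
)

```text
t: 13.73
eef_pos: [0.5383, -0.0957, 0.1334]
ee_rot: [3.141, -0.0, 3.112]
force: [0.7, -0.3, -0.4]
width: 0.0197
gripper_force: 30.0
```

Emit:
apply_moves(
  steps=[
    {"translation": [0.05, 0.11, 0], "rotation": [0, 0, -0.1]},
    {"translation": [0.09, 0.2, 0], "rotation": [0, 0, -0.2]},
    {"translation": [0.13, 0.28, 0], "rotation": [0, 0, -0.28]},
    {"translation": [0.16, 0.35, 0], "rotation": [0, 0, -0.34]},
    {"translation": [0.17, 0.39, 0], "rotation": [0, 0, -0.362]},
    {"translation": [0.17, 0.39, 0], "rotation": [0, 0, -0.362]},
    {"translation": [0.17, 0.39, 0], "rotation": [0, 0, -0.362]},
    {"translation": [0.17, 0.39, 0], "rotation": [0, 0, -0.362]},
    {"translation": [0.17, 0.39, 0], "rotation": [0, 0, -0.362]},
    {"translation": [0.17, 0.39, 0], "rotation": [0, 0, -0.362]},
  ],
)

```text
t: 14.57
eef_pos: [0.5807, -0.0004, 0.1336]
ee_rot: [-3.142, -0.0, 2.925]
force: [-0.2, 0.1, -0.8]
width: 0.0193
gripper_force: 30.0
```

```bash
python3 - <<'E'
from h import *
im=grab_frame('scene'); cv2.imwrite('pics/scene6.png',im); e=get_state()['eef_pos']; print(e,get_state()['ee_rot'])
cv2.imwrite('pics/c6.png',cv2.resize(im[100:270,220:380],None,fx=3.5,fy=3.5,interpolation=cv2.INTER_CUBIC))
xd=np.array([.9769,-.2139,0]);yd=np.array([.2139,.9769,0])
b=e+[0,0,.0188-.033]
for nm,x,y,z in[('rear top -y',-31,-10,52),('rear top +y',-31,10,52),('rear bot +y',-31,10,0),('rear bot -y',-31,-10,0),('front bot +y',47,10,0),('front top +y',47,10,52)]:
    print(nm,((proj('scene',b+x/1e3*xd+y/1e3*yd+[0,0,z/1e3])-[220,100])*3.5).round())
E
```

```text
[ 5.80770090e-01 -3.07245137e-04  1.33631906e-01] [3.14154245e+00 6.54825773e-06 2.92484310e+00]
rear top -y [362. 247.]
rear top +y [325. 256.]
rear bot +y [323. 343.]
rear bot -y [359. 334.]
front bot +y [263. 264.]
front top +y [263. 179.]
```

View pics/c6.png

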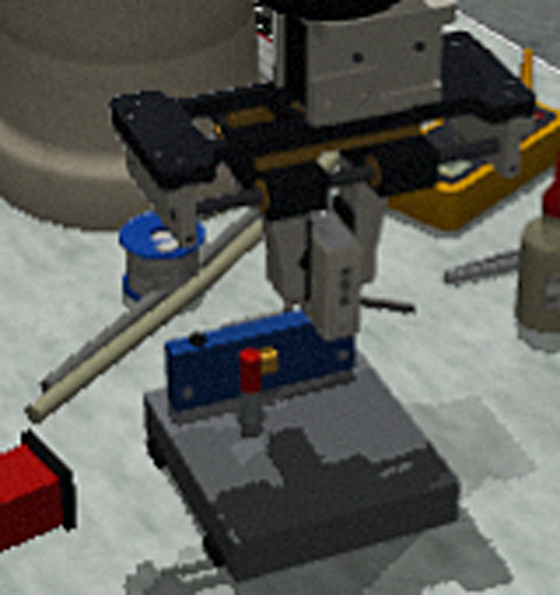

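Emit:
apply_moves(
  steps=[
    {"translation": [-0.03, 0.006, 0], "rotation": [0, 0, 0]},
    {"translation": [-0.059, 0.013, 0], "rotation": [0, 0, 0]},
    {"translation": [-0.059, 0.013, -0.06], "rotation": [0, 0, 0]},
    {"translation": [-0.059, 0.013, -0.12], "rotation": [0, 0, 0]},
    {"translation": [-0.059, 0.013, -0.18], "rotation": [0, 0, 0]},
    {"translation": [-0.059, 0.013, -0.24], "rotation": [0, 0, 0]},
    {"translation": [-0.059, 0.013, -0.29], "rotation": [0, 0, 0]},
    {"translation": [-0.059, 0.013, -0.33], "rotation": [0, 0, 0]},
    {"translation": [-0.059, 0.013, -0.35], "rotation": [0, 0, 0]},
    {"translation": [-0.059, 0.013, -0.35], "rotation": [0, 0, 0]},
  ],
)

```text
t: 15.45
eef_pos: [0.5653, 0.0034, 0.0451]
ee_rot: [-3.141, -0.002, 2.926]
force: [-0.7, -0.3, -2.3]
width: 0.0194
gripper_force: 30.0
```

```bash
python3 - <<'E'
from h import *
im=grab_frame('scene'); cv2.imwrite('pics/scene7.png',im); e=get_state()['eef_pos']; print(e,get_state()['force'])
cv2.imwrite('pics/c7.png',cv2.resize(im[150:260,250:350],None,fx=6,fy=5.45,interpolation=cv2.INTER_CUBIC))
xd=np.array([.9769,-.2139,0]);yd=np.array([.2139,.9769,0])
b=e+[0,0,.0188-.033]
for nm,x,y,z in[('rear top -y',-31,-10,52),('rear top +y',-31,10,52),('rear bot +y',-31,10,0),('rear bot -y',-31,-10,0),('front bot +y',47,10,0),('front top +y',47,10,52),('pin top',0,0,0)]:
    P=b+x/1e3*xd+y/1e3*yd+[0,0,z/1e3] if nm!='pin top' else [.624,.0136,.071]
    print(nm,((proj('scene',P)-[250,150])*[6,5.45]).round())
E
```

```text
[0.56591177 0.00353848 0.04597525] [ 0.54357884  0.68771348 -1.61123003]
rear top -y [452. 361.]
rear top +y [391. 376.]
rear bot +y [388. 497.]
rear bot -y [447. 483.]
front bot +y [289. 368.]
front top +y [289. 248.]
pin top [244. 274.]
```

View pics/c7.png

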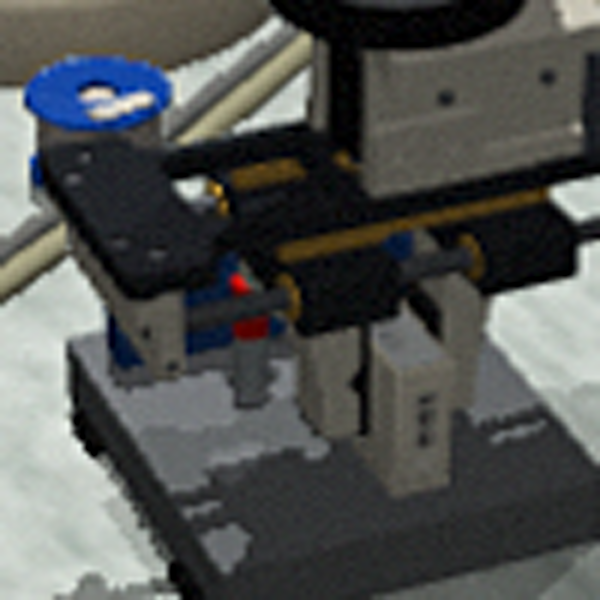

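The module's rear lower corners sit at c7 (390,497) and (447,485), as predicted. It is upright, square, about 4 mm above the bed and about 25 mm short of the fence. Lowering to contact.

Emit:
apply_moves(
  steps=[
    {"translation": [0, 0, -0.004], "rotation": [0, 0, 0]},
    {"translation": [0, 0, -0.008], "rotation": [0, 0, 0]},
    {"translation": [0, 0, -0.011], "rotation": [0, 0, 0]},
    {"translation": [0, 0, -0.014], "rotation": [0, 0, 0]},
    {"translation": [0, 0, -0.016], "rotation": [0, 0, 0]},
    {"translation": [0, 0, -0.018], "rotation": [0, 0, 0]},
    {"translation": [0, 0, -0.018], "rotation": [0, 0, 0]},
    {"translation": [0, 0, -0.018], "rotation": [0, 0, 0]},
    {"translation": [0, 0, -0.018], "rotation": [0, 0, 0]},
    {"translation": [0, 0, -0.018], "rotation": [0, 0, 0]},
  ],
)

```text
t: 16.33
eef_pos: [0.5664, 0.0036, 0.0417]
ee_rot: [3.141, 0.0, 2.926]
force: [-0.6, 0.1, 1.0]
width: 0.0192
gripper_force: 30.0
```

Emit:
apply_moves(
  steps=[
    {"translation": [0.008, -0.002, -0.001], "rotation": [0, 0, 0]},
    {"translation": [0.016, -0.0035, -0.002], "rotation": [0, 0, 0]},
    {"translation": [0.024, -0.005, -0.003], "rotation": [0, 0, 0]},
    {"translation": [0.032, -0.007, -0.004], "rotation": [0, 0, 0]},
    {"translation": [0.04, -0.009, -0.004], "rotation": [0, 0, 0]},
    {"translation": [0.048, -0.0105, -0.004], "rotation": [0, 0, 0]},
    {"translation": [0.056, -0.012, -0.004], "rotation": [0, 0, 0]},
    {"translation": [0.062, -0.0135, -0.004], "rotation": [0, 0, 0]},
    {"translation": [0.066, -0.0145, -0.004], "rotation": [0, 0, 0]},
    {"translation": [0.066, -0.0145, -0.004], "rotation": [0, 0, 0]},
  ],
)

```text
t: 17.17
eef_pos: [0.5834, -0.0001, 0.0416]
ee_rot: [3.141, 0.001, 2.926]
force: [-3.3, 0.4, 9.6]
width: 0.0192
gripper_force: 30.0
```

Emit:
apply_moves(
  steps=[
    {"translation": [0.001, 0.004, 0], "rotation": [0, 0, 0]},
    {"translation": [0.002, 0.008, 0], "rotation": [0, 0, 0]},
    {"translation": [0.003, 0.012, 0], "rotation": [0, 0, 0]},
    {"translation": [0.0035, 0.016, 0], "rotation": [0, 0, 0]},
    {"translation": [0.0043, 0.0195, 0], "rotation": [0, 0, 0]},
    {"translation": [0.0048, 0.0215, 0], "rotation": [0, 0, 0]},
    {"translation": [0.005, 0.023, 0], "rotation": [0, 0, 0]},
    {"translation": [0.005, 0.023, 0], "rotation": [0, 0, 0]},
    {"translation": [0.005, 0.023, 0], "rotation": [0, 0, 0]},
    {"translation": [0.005, 0.023, 0], "rotation": [0, 0, 0]},
  ],
)

```text
t: 18.0
eef_pos: [0.5848, 0.0054, 0.0416]
ee_rot: [-3.141, 0.001, 2.926]
force: [-0.5, -3.1, 8.0]
width: 0.0196
gripper_force: 30.0
```

Emit:
apply_moves(
  steps=[
    {"translation": [0.004, -0.001, 0], "rotation": [0, 0, 0]},
    {"translation": [0.008, -0.0015, 0], "rotation": [0, 0, 0]},
    {"translation": [0.012, -0.002, 0], "rotation": [0, 0, 0]},
    {"translation": [0.016, -0.003, 0], "rotation": [0, 0, 0]},
    {"translation": [0.02, -0.004, 0], "rotation": [0, 0, 0]},
    {"translation": [0.024, -0.0045, 0], "rotation": [0, 0, 0]},
    {"translation": [0.027, -0.005, 0], "rotation": [0, 0, 0]},
    {"translation": [0.029, -0.0055, 0], "rotation": [0, 0, 0]},
    {"translation": [0.03, -0.0055, 0], "rotation": [0, 0, 0]},
    {"translation": [0.03, -0.0055, 0], "rotation": [0, 0, 0]},
  ],
)

```text
t: 18.83
eef_pos: [0.5897, 0.0042, 0.0417]
ee_rot: [-3.141, -0.003, 2.926]
force: [-12.1, 3.9, 18.3]
width: 0.0191
gripper_force: 30.0
```

Emit:
apply_moves(
  steps=[
    {"translation": [0.003, 0.001, 0], "rotation": [0, 0, 0]},
    {"translation": [0.005, 0.002, 0], "rotation": [0, 0, 0]},
    {"translation": [0.007, 0.003, 0], "rotation": [0, 0, 0]},
    {"translation": [0.009, 0.003, 0], "rotation": [0, 0, 0]},
    {"translation": [0.011, 0.003, 0], "rotation": [0, 0, 0]},
    {"translation": [0.011, 0.003, 0], "rotation": [0, 0, 0]},
    {"translation": [0.011, 0.003, 0], "rotation": [0, 0, 0]},
    {"translation": [0.011, 0.003, 0], "rotation": [0, 0, 0]},
    {"translation": [0.011, 0.003, 0], "rotation": [0, 0, 0]},
    {"translation": [0.011, 0.003, 0], "rotation": [0, 0, 0]},
  ],
)

```text
t: 19.67
eef_pos: [0.5907, 0.0042, 0.0416]
ee_rot: [-3.139, -0.005, 2.925]
force: [-17.5, 1.6, 22.9]
width: 0.0192
gripper_force: 30.0
```

Emit:
apply_moves(
  steps=[
    {"translation": [0, 0, 0.001], "rotation": [0, 0, 0]},
    {"translation": [0, 0, 0.002], "rotation": [0, 0, 0]},
    {"translation": [0, 0, 0.002], "rotation": [0, 0, 0]},
    {"translation": [0.003, 0.001, 0.002], "rotation": [0, 0, 0]},
    {"translation": [0.006, 0.001, 0.002], "rotation": [0, 0, 0]},
    {"translation": [0.008, 0.002, 0.002], "rotation": [0, 0, 0]},
    {"translation": [0.008, 0.002, 0.002], "rotation": [0, 0, 0]},
    {"translation": [0.008, 0.002, 0.002], "rotation": [0, 0, 0]},
    {"translation": [0.008, 0.002, 0.002], "rotation": [0, 0, 0]},
    {"translation": [0.008, 0.002, 0.002], "rotation": [0, 0, 0]},
  ],
  newtons=55,
)

```text
t: 20.5
eef_pos: [0.5907, 0.0043, 0.0416]
ee_rot: [-3.138, -0.009, 2.924]
force: [-23.6, 0.8, 24.9]
width: 0.0195
gripper_force: 55.0
```

```bash
python3 - <<'E'
from h import *
im=grab_frame('scene'); cv2.imwrite('pics/scene8.png',im); s=get_state(); e=s['eef_pos']; print(e,s['ee_rot'],s['force'],s['moment'])
x,y,w,h=262,155,100,80
cv2.imwrite('pics/c8.png',cv2.resize(im[y:y+h,x:x+w],None,fx=7,fy=7,interpolation=cv2.INTER_CUBIC))
xd=np.array([.9769,-.2139,0]);yd=np.array([.2139,.9769,0])
hole=np.array([.624,.0136,.028]); r=e-hole; print('grip local mm',27+1e3*r@xd,17+1e3*r@yd)
c=hole-.027*xd-.017*yd
for nm,x1,y1,z in[('rear top -y',-33,-9,52),('rear top +y',-33,11,52),('rear bot +y',-33,11,0),('rear bot -y',-33,-9,0)]:
    print(nm,((proj('scene',c+x1/1e3*xd+y1/1e3*yd+[0,0,z/1e3])-[x,y])*7).round())
E
```

```text
[0.59070622 0.00425491 0.04163019] [-3.13782194 -0.00851358  2.92448208] [-23.85411678   1.87191408  25.6206716 ] [ 0.52889162  7.55920659 -0.18370965]
grip local mm -3.5257781525186935 0.7492378477013588
rear top -y [380. 391.]
rear top +y [309. 409.]
rear bot +y [308. 564.]
rear bot -y [376. 546.]
```

View pics/c8.png

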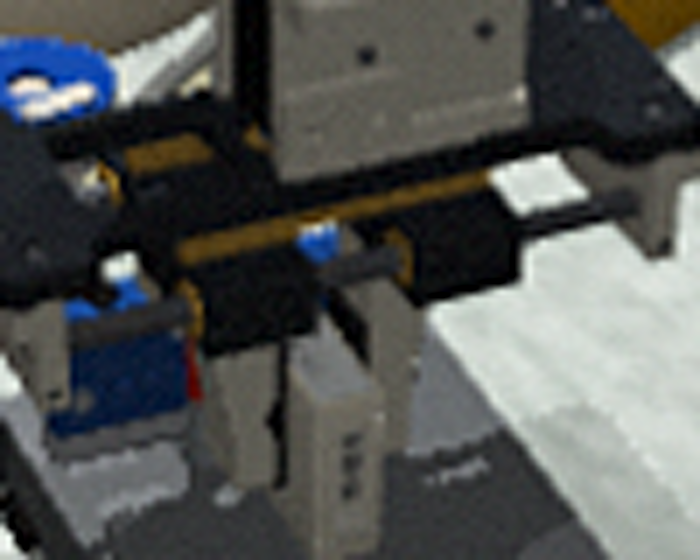

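Emit:
apply_moves(
  steps=[
    {"translation": [0.0007, 0.003, 0], "rotation": [0, 0, 0]},
    {"translation": [0.0014, 0.006, 0], "rotation": [0, 0, 0]},
    {"translation": [0.002, 0.009, 0], "rotation": [0, 0, 0]},
    {"translation": [0.0027, 0.012, 0], "rotation": [0, 0, 0]},
    {"translation": [0.0034, 0.0156, 0], "rotation": [0, 0, 0]},
    {"translation": [0.0034, 0.0156, 0], "rotation": [0, 0, 0]},
    {"translation": [0.0034, 0.0156, 0], "rotation": [0, 0, 0]},
    {"translation": [0.0034, 0.0156, 0], "rotation": [0, 0, 0]},
    {"translation": [0.0034, 0.0156, 0], "rotation": [0, 0, 0]},
    {"translation": [0.0034, 0.0156, 0], "rotation": [0, 0, 0]},
  ],
)

```text
t: 21.38
eef_pos: [0.5911, 0.0064, 0.0416]
ee_rot: [-3.136, -0.009, 2.924]
force: [-21.9, -7.3, 25.4]
width: 0.0194
gripper_force: 55.0
```

Emit:
apply_moves(
  steps=[
    {"translation": [0.0005, 0.002, 0], "rotation": [0, 0, 0]},
    {"translation": [0.001, 0.004, 0], "rotation": [0, 0, 0]},
    {"translation": [0.0017, 0.008, 0], "rotation": [0, 0, 0]},
    {"translation": [0.0017, 0.008, 0], "rotation": [0, 0, 0]},
    {"translation": [0.0017, 0.008, 0], "rotation": [0, 0, 0]},
    {"translation": [0.0017, 0.008, 0], "rotation": [0, 0, 0]},
    {"translation": [0.0017, 0.008, 0], "rotation": [0, 0, 0]},
    {"translation": [0.0017, 0.008, 0], "rotation": [0, 0, 0]},
    {"translation": [0.0017, 0.008, 0], "rotation": [0, 0, 0]},
    {"translation": [0.0017, 0.008, 0], "rotation": [0, 0, 0]},
  ],
)

```text
t: 22.22
eef_pos: [0.5913, 0.0073, 0.0416]
ee_rot: [-3.134, -0.01, 2.923]
force: [-21.8, -12.1, 25.1]
width: 0.0194
gripper_force: 55.1
```

```bash
python3 - <<'E'
from h import *
im=grab_frame('scene'); cv2.imwrite('pics/scene9.png',im); s=get_state(); print(s['eef_pos'],s['ee_rot'],s['force'],abs(s['qd']).max())
hsv=cv2.cvtColor(im,cv2.COLOR_BGR2HSV)
for f in('scene8','scene9'):
    h=cv2.cvtColor(cv2.imread(f'pics/{f}.png'),cv2.COLOR_BGR2HSV)
    m=cv2.inRange(h,(0,120,60),(8,255,255))|cv2.inRange(h,(173,120,60),(180,255,255)); m[:190]=0;m[222:]=0;m[:,:270]=0;m[:,:]*=(np.arange(640)<320).astype(np.uint8)
    k,l,st,c=cv2.connectedComponentsWithStats(m);print(f,st[1:].tolist(),c[1:].round(1).tolist())
x,y,w,h=262,165,100,80
cv2.imwrite('pics/c9.png',cv2.resize(im[y:y+h,x:x+w],None,fx=7,fy=7,interpolation=cv2.INTER_CUBIC))
E
```

```text
[0.59128672 0.00732003 0.04164895] [-3.1343945  -0.0097641   2.92317769] [-20.85112118 -11.98067708  26.48753718] 0.0027571414394850628
scene8 [[289, 203, 2, 9, 12]] [[289.2, 207.8]]
scene9 [[287, 204, 3, 9, 13]] [[287.8, 208.5]]
```

```bash
python3 -c "
from station import *
print(job_done())"
```

```text
the job is handed in; nothing more can be done
None
```

I handed the job in at about 22 s: the stop pin is home in the socket and the middle-sized module is held against fence, contact, pin and bed; the force readings point to this, but the judge returned no verdict.

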